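# Wedge-lock a reagent bottle in the bench vise

## Robot

A 6-joint arm with a two-finger parallel gripper is mounted at the origin on a cart in front of the work surface, level with it; the furniture and walls round the work are solid. World frame = base frame: x ahead of the robot, y to its left, z up, the work surface at z = 0. Lengths are in m, angles in rad, forces in N, time in s.
With the tool pointing down it reaches from about 0.375 to 0.975 m from the base axis. Payload 3.8 kg.
Tool frame: the origin (TCP) lies on the centre line of the jaws, within the pads' length; the fingertips stand 17 mm ahead of it and the grasp point (between the pads) lies 2 mm behind it (bot.tip_extent is the distance from the TCP to the fingertips, in m); z points along the fingers, y is the line along which they close (so a half turn about z gives the same grasp; the last joint's range is limited). The gripper opens to 85 mm and grips with 20 to 120 N. Pads are 22 mm wide; open, the fingers measure 114 mm over their backs; the gripper's body (76 mm by 85 mm) begins 54 mm behind the grasp point. The pads swing forward as they close: fully open they stand 13 mm farther back than shut.
Start: joints at [-1.352, 0.264, 1.604, -0, 1.274, -0.037], TCP at [0.171, -0.653, 0.248] pointing down, gripper open.
Joint ranges: [-2.63, 2.63], [-0.94, 2.18], [0.31, 2.57], [-1.31, 4.45], [0, 2.66], [-2.55, 2.55]. Speed limits (rad/s): [2.57, 2.57, 3.14, 3.14, 3.14, 3.14].

## Interface

Orientations are given as a rotation vector (axis times angle).
In Python, from workcell import readout, read_camera, finish_job, bot gives the robot as it stands.
- The arm moves only by the tool jog_arm, never from a script. Its argument "deltas" is one flat list of numbers, 7 for each row, row after row: the shift along the tool's x, y, z in m, then the turn, a rotation vector about the tool's x, y, z in degrees, then the gripper command: -1 is shut, 1 is fully open, values between are in proportion. A call has 1 to 8 rows; each row is the pose to reach, as a shift and turn from the pose commanded when the call began, along the tool's axes at that moment; what a row does not reach only later rows make up. A row lasts 1/10 s, in which the tool goes at most 50 mm and 8.59 degrees, less where a joint would pass 70% of its speed; a pose out of reach is approached as far as the arm can. A call with a gripper value outside its range is refused whole. The fingers move at their own pace and stop on an object; "squeeze" is the grip in N (left out, the last holds). Time passes only in rows, so rows that repeat a pose let the fingers close. It gives the time, the measured TCP pose, the force, the opening and the grip force at its end, in the units of the state.
- readout.read_state(): the state, without advancing time (a new reading comes with each control period).
- read_camera(name): name is "scene" or "top" or "wrist"; returns a dict with "color" (420x560x3 uint8, blue, green, red), "fx", "fy", "cx", "cy" (pixels), "origin" and "attitude" of the camera in the world. Camera axes: x right, y down, z forward; pixel columns grow to the right and rows downward; lengths in m; the calibration is good to about 2 mm. A picture is of the moment at which its call begins. There is no depth.
- finish_job(): hands the job in; it is judged then, once.
The state is a dict: "time": time; "q": joint angles; "joint_vel": joint speeds; "joint_torque": joint torques, N m; "tool_pos": TCP position; "tcp_rot": TCP orientation; "wrist_force": force on the tool from outside, world axes, zero at the start; "torque": the same for the moment, N m; "width": opening from 0.0 (shut) to 1.0 (fully open); "grip_force": force on a finger pad.
Only numpy, scipy, OpenCV 4.12 (cv2) and the standard library are available. Lean on these libraries where they do the work, as an engineer would, in place of code of your own. Each camera call takes 0.05 s, during which the arm holds its last target. There are 200 camera calls.

## Task

Clamp the reagent bottle in the bottle vise so that its cap can be unscrewed later: first slide the steel bar up against the bottle, pushing the bottle against the blue back jaw, and then slide the orange thumb wedge along its ramp until it jams the bar fast, with a firm push of about 12 N. The bottle is glass, so press gently with the bar and do not drive the wedge much harder than that; leave the bottle standing upright and the other things on the bench alone, and let go of the vise.

Things in the scene. Friction and masses are not known exactly. Their poses are not given: they have to be found in the camera images.
- vise: Grey vise plate 270 x 195 x 10 mm, fixed on the bench. Origin on the underside; +x along the bar's travel, from wedge to back jaw, z up. Plate covers x -155..115, y -115..80 mm. The aluminium ramp fence (36 mm high) crosses at x -128 mm, turned 9 degrees. Blue back jaw, black rubber face at x 58 mm, 56 mm over the bench, bolted in a slot up to 3 mm nearer or farther, so feel where the wedge jams.
- bar (a joint): Travel of the steel bar along the vise's +x, in m: 0 fully open, about 0.026 when it holds the bottle against the back jaw (plus or minus 0.003), end stop 0.045. It slides with about 1.5 N of friction and stays where it is left.
- bar_grip (a point): Centre of the black upright grip on the bar, 56 mm over the bench: 14 mm along the vise's x, 30 mm along its y, from 37 to 76 mm over the bench. The bar's jaw face is 62 mm ahead (+x) of it; the rubber pad on the bar's tail, which the wedge presses, ends 28 mm behind it. It may be pushed or pinched.
- bar_face (a point): Middle of the bar's rubber jaw face (56 x 30 mm), which meets the bottle, 30 mm over the bench; axes as the vise's. Once the wedge bears on the bar's tail, its resistance grows steeply, about 5 to 9 N per mm of wedge travel, and it stays jammed when let go; the clamping force is about equal to the push.
- wedge (a joint): Travel of the orange wedge along its ramp, m: 0 to 0.012 at the start (at the vise's -y side, clear of the bar), end stop 0.090. Moves along vise +y and 0.16 of that along +x. Sliding free takes 2 N; an open bar blocks its nose. With the bar closed on the seated bottle it jams somewhere from 0.030 to 0.082.
- wedge_tab (a point): Point on the upright thumb tab of the wedge, in the middle of its width and thickness, 59 mm over the bench. Tab 26 mm along the vise's x, 14 mm along its y, from 35 to 79 mm over the bench. It may be pushed on its -y face or pinched.
- bottle_mid (a point): Centre, half-way up, of the clear glass reagent bottle with blue cap, 56 mm in diameter, 113 mm high, 0.2 kg, standing loose on the vise's plate (10 mm over the bench) between the bar and the blue back jaw, about 9 mm short of its seat.
- bottle: The same bottle, origin at the centre of its underside, z along its axis.
- flask: Bystander: conical flask of pink liquid, 65 mm wide, 105 mm high, at the right.
- beaker: Bystander: glass beaker, 70 mm wide, 92 mm high, at the left.
- timer: Bystander: white bench timer, 58 x 64 x 16 mm, at the left front.
Things that resemble listed ones, but are neither listed nor needed, are in the scene too. What is shaped like the bottle but brown or yellow is not meant.

How it is judged:
By the outcome, as a careful person would: the job done as asked, in the order asked, and still so for the second after the job is handed in, with the robot touching nothing.
It also fails if it takes over 42 s, if anything falls off the work surface, if the arm or the gripper's body presses on something with over 40 N, if the wrist force passes 120 N, or if a joint passes its speed limit or range.

## Working session

There is one attempt and no reset: what is moved stays moved. The work goes in short steps, Python scripts to look and compute and a tool call to move; the robot and the scene stay as the last step left them, time stands still between calls to the robot, and variables do not carry over. Pictures are saved under pics/ and viewed, at most 10 in all, crops included, and the job is handed in when it is done.

Besides the shell and the picture viewer there is one more tool, called after "Emit:" as name(argument=value, ...), one argument or row to a line, values as JSON. jog_arm: Moves the arm, as the interface text tells. Its arguments: {"type":"object","properties":{"deltas":{"type":"array"},"squeeze":{"type":"number"}},"required":["deltas"]}

```bash
mkdir -p pics; ls; cat > h.py <<'E'
import numpy as np, cv2
from workcell import readout, read_camera, finish_job, bot
from scipy.spatial.transform import Rotation as R
def att(c):
    a=np.array(c["attitude"],float)
    return a if a.shape==(3,3) else (R.from_rotvec(a).as_matrix() if a.size==3 else R.from_quat(a).as_matrix())
def atz(c,u,v,z):
    d=att(c)@np.array([(u-c["cx"])/c["fx"],(v-c["cy"])/c["fy"],1.]); o=np.array(c["origin"]); return o+d*(z-o[2])/d[2]
def proj(c,p):
    q=att(c).T@(np.array(p)-c["origin"]); return np.array([c["fx"]*q[0]/q[2]+c["cx"],c["fy"]*q[1]/q[2]+c["cy"]])
E
python3 - <<'E'
from h import *
import pickle
for n in ("top","scene"):
    c=read_camera(n); pickle.dump(c,open(n+".pkl","wb")); cv2.imwrite(f"pics/{n}0.png",cv2.resize(c["color"],(784,588),interpolation=cv2.INTER_CUBIC))
    print(n,c["fx"],c["cx"],c["cy"],c["origin"],c["attitude"])
print(readout.read_state())
E
```

```text
pics
top 498.7195440464077 279.95978096486266 213.3881313954215 [0.30676789 0.12239123 1.32257809] [-2.13209068  2.13280909 -0.19878881]
scene 536.5361890594256 275.01528046099526 220.5272526454719 [-0.44319614 -0.60535934  0.69322746] [-1.86641772  0.93655502 -0.59575819]
{'time': 0.1, 'q': array([-1.35192918e+00,  2.64666170e-01,  1.60528227e+00, -1.75284542e-05,
        1.27371781e+00, -3.68812223e-02]), 'joint_vel': array([ 6.66396610e-05, -1.78474273e-03, -3.53196778e-03,  1.33452731e-05,
       -2.92575428e-04, -8.57338745e-04]), 'joint_torque': array([ 3.45355338e-04, -5.16705322e+01, -3.68589985e+01, -1.05813540e-04,
        6.32964220e-03,  1.08094611e-05]), 'tool_pos': array([ 0.17061767, -0.65240604,  0.24707014]), 'tcp_rot': array([-3.11389458e+00, -4.00379523e-01,  3.21972057e-04]), 'wrist_force': array([-0.74195583,  0.0395519 , -0.2823805 ]), 'torque': array([-0.03618375,  0.0020727 , -0.02848465]), 'grip_force': 0.0, 'width': 1.002042240459116}
```

View pics/top0.png

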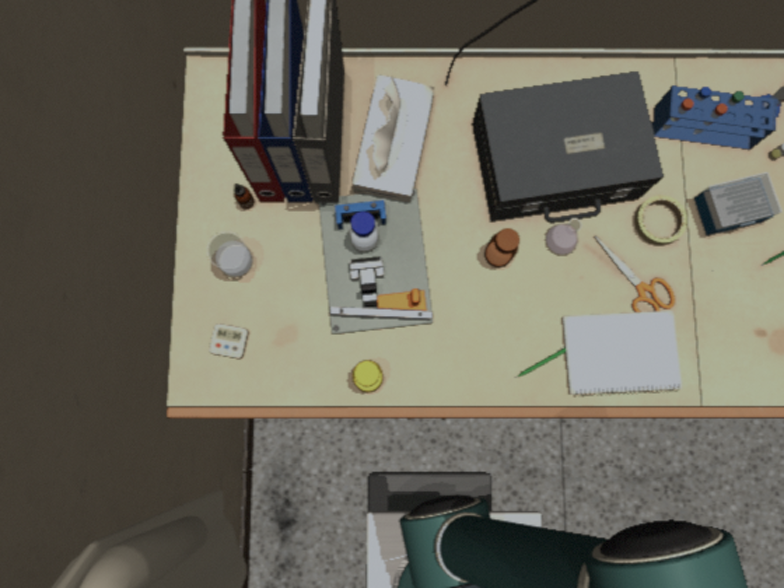

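View pics/scene0.png

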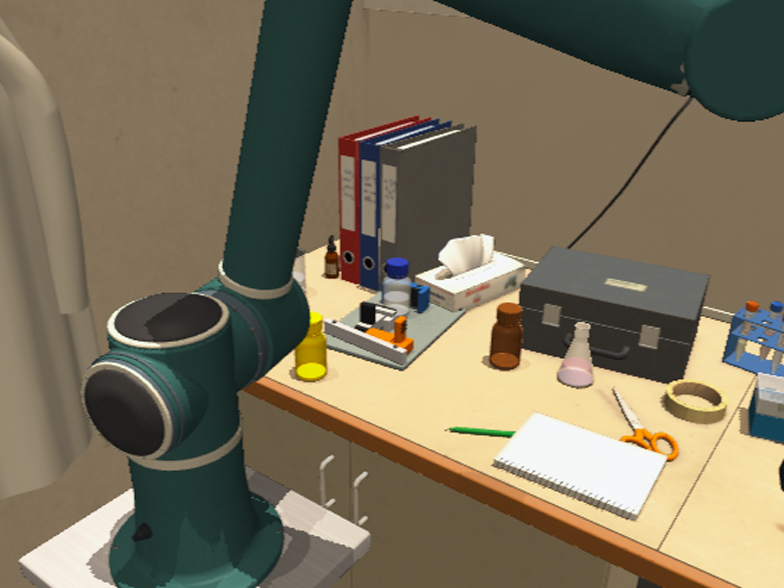

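Top view: in the vise there is a clear bottle with blue cap at (363,228), the bar grip at about (370,285) and the orange wedge tab at (415,297). Lookalikes are the brown bottle (500,248), yellow bottle (368,376) and small dropper bottle (243,195); the scissors handle (655,295) is also orange. I choose the blue-capped bottle in the grey vise, and check it in a close crop.

```bash
python3 - <<'E'
from h import *
import pickle
c=pickle.load(open("top.pkl","rb"))
cr=c["color"][128:248,218:318]
im=cv2.resize(cr,None,fx=5,fy=5,interpolation=cv2.INTER_CUBIC)
cv2.imwrite("pics/crop1.png",im)
def w(u,v,z): return atz(c,u/1.4,v/1.4,z).round(3)
for n,u,v,z in [("BL",332,332,.01),("BR",432,322,.01),("TR",418,195,.01),("TL",320,200,.01),("tab",415,297,.079),("grip",370,285,.076),("cap",363,226,.123)]: print(n,w(u,v,z))
print(att(c).round(3))
E
```

```text
BL [0.478 0.225 0.01 ]
BR [0.497 0.035 0.01 ]
TR [0.749 0.06  0.01 ]
TL [0.738 0.252 0.01 ]
tab [0.533 0.07  0.079]
grip [0.556 0.151 0.076]
cap [0.653 0.163 0.123]
[[-0.001 -0.984  0.176]
 [-1.    -0.    -0.009]
 [ 0.008 -0.176 -0.984]]
```

View pics/crop1.png

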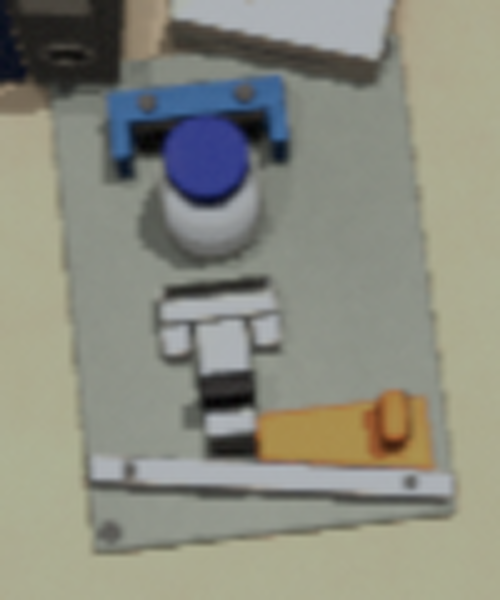

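The crop shows the blue cap at (205,158) and the black grip at (228,390). The tab top is at (393,410), and the plate corners are at (95,550) and (455,515). This is the right vise, bottle and wedge. Next I fit the vise pose.

```bash
python3 - <<'E'
from h import *
import pickle
c=pickle.load(open("top.pkl","rb"))
from scipy.optimize import least_squares
P=[((95,550),(-.155,.08,.01)),((455,515),(-.155,-.115,.01)),((402,75),(None,-.115,.01)),((55,110),(None,.08,.01))]
def T(p,a): 
    x,y,t=p; return np.array([x+np.cos(t)*a[0]-np.sin(t)*a[1], y+np.sin(t)*a[0]+np.cos(t)*a[1]])
def res(p):
    r=[]
    for (u,v),a in P:
        w=atz(c,u/5+218,v/5+128,a[2])[:2]; x,y,t=p
        d=w-[x,y]; l=np.array([np.cos(t)*d[0]+np.sin(t)*d[1],-np.sin(t)*d[0]+np.cos(t)*d[1]])
        if a[0] is not None:r.append(l[0]-a[0])
        r.append(l[1]-a[1])
    return np.array(r)
s=least_squares(res,[.63,.14,.1]); p=s.x; print("pose",p.round(4),np.degrees(p[2]),s.fun.round(4)); np.save("vise.npy",p)
def loc(u,v,z):
    d=atz(c,u/5+218,v/5+128,z)[:2]-p[:2]; t=p[2]; return (np.array([[np.cos(t),np.sin(t)],[-np.sin(t),np.cos(t)]])@d).round(4), atz(c,u/5+218,v/5+128,z).round(3)
for n,u,v,z in [("tabtop",393,408,.079),("grip top",228,386,.076),("cap",207,158,.123),("fenceR",453,490,.036),("fenceL",92,470,.036)]: print(n,*loc(u,v,z))
E
```

```text
pose [0.6375 0.1631 0.1039] 5.951849649323399 [ 0.0006 -0.0018 -0.0006  0.0013  0.0022 -0.0018]
tabtop [-0.1072 -0.083 ] [0.54  0.069 0.079]
grip top [-0.0866 -0.0009] [0.551 0.153 0.076]
cap [ 0.0203 -0.0021] [0.658 0.163 0.123]
fenceR [-0.1459 -0.112 ] [0.504 0.037 0.036]
fenceL [-0.1159  0.0743] [0.515 0.225 0.036]
```

```bash
cat >> h.py <<'E'
def go(vx,vy,z):
    p=np.load("vise.npy"); t=p[2]; s=readout.read_state(); Rt=R.from_rotvec(s["tcp_rot"])
    w=np.array([p[0]+np.cos(t)*vx-np.sin(t)*vy,p[1]+np.sin(t)*vx+np.cos(t)*vy,z])
    goal=R.from_euler("z",t)*R.from_euler("x",np.pi)
    print("world",w.round(4),"d",Rt.inv().apply(w-s["tool_pos"]).round(4),"turn",np.degrees((Rt.inv()*goal).as_rotvec()).round(2),"F",s["wrist_force"].round(2),"t",s["time"])
def here():
    p=np.load("vise.npy"); t=p[2]; s=readout.read_state(); A=np.array([[np.cos(t),np.sin(t),0],[-np.sin(t),np.cos(t),0],[0,0,1]])
    print("vise pos",(A@(s["tool_pos"]-[p[0],p[1],0])).round(4),"F",(A@s["wrist_force"]).round(2),"t",round(s["time"],2))
E
python3 -c "
from h import *
go(-.128,0,.22); go(-.128,0,.15)"
```

```text
world [0.5102 0.1498 0.22  ] d [ 0.5315 -0.6901  0.0285] turn [-0.12  0.01  8.7 ] F [-0.74  0.04 -0.28] t 0.1
world [0.5102 0.1498 0.15  ] d [ 0.5315 -0.69    0.0985] turn [-0.12  0.01  8.7 ] F [-0.74  0.04 -0.28] t 0.1
```

Emit:
jog_arm(
  deltas=[0.53,-0.69,0.03,0,0,8.7,-1,0.53,-0.69,0.03,0,0,8.7,-1,0.53,-0.69,0.03,0,0,8.7,-1,0.53,-0.69,0.03,0,0,8.7,-1,0.53,-0.69,0.03,0,0,8.7,-1,0.53,-0.69,0.03,0,0,8.7,-1,0.53,-0.69,0.03,0,0,8.7,-1,0.53,-0.69,0.03,0,0,8.7,-1],
)

```text
time: 0.9
tool_pos: [0.3262, -0.2826, 0.2341]
tcp_rot: [-3.137, -0.162, -0.0]
wrist_force: [1.7, -0.2, 0.2]
width: 0.003
grip_force: 0.0
```

```bash
python3 -c "
from h import *
go(-.128,0,.2);here()"
```

```text
world [0.5102 0.1498 0.2   ] d [ 0.2276 -0.4112  0.0342] turn [-0.01 -0.01 -0.04] F [ 1.66 -0.23  0.23] t 0.9
vise pos [-0.3558 -0.411   0.2341] F [ 1.63 -0.4   0.23] t 0.9
```

Emit:
jog_arm(
  deltas=[0.22,-0.4,0.03,0,0,0,-1,0.22,-0.4,0.03,0,0,0,-1,0.22,-0.4,0.03,0,0,0,-1,0.22,-0.4,0.03,0,0,0,-1,0.22,-0.4,0.03,0,0,0,-1,0.22,-0.4,0.03,0,0,0,-1,0.22,-0.4,0.03,0,0,0,-1,0.22,-0.4,0.03,0,0,0,-1],
)

```text
time: 1.7
tool_pos: [0.4813, 0.0852, 0.208]
tcp_rot: [3.137, 0.164, 0.0]
wrist_force: [0.9, 0.0, -0.4]
width: 0.001
grip_force: 0.0
```

```bash
python3 -c "
from h import *
go(-.128,0,.12);here()"
```

```text
world [0.5102 0.1498 0.12  ] d [ 0.0355 -0.0612  0.088 ] turn [ 0.01 -0.    0.03] F [ 0.87  0.   -0.42] t 1.7
vise pos [-0.1635 -0.0612  0.208 ] F [ 0.87 -0.09 -0.42] t 1.7
```

Emit:
jog_arm(
  deltas=[0.03,-0.055,0.02,0,0,0,-1,0.03,-0.055,0.05,0,0,0,-1,0.03,-0.055,0.05,0,0,0,-1,0.03,-0.055,0.05,0,0,0,-1],
)

```text
time: 2.1
tool_pos: [0.504, 0.1408, 0.157]
tcp_rot: [3.136, 0.165, -0.006]
wrist_force: [1.5, -0.6, 0.8]
width: 0.002
grip_force: 0.0
```

```bash
python3 -c "
from h import *
go(-.125,0,.065);here()
c=read_camera('wrist'); cv2.imwrite('pics/w1.png',c['color'])
for n,p in (('gripT',(-.086,0,.076)),('tabT',(-.107,-.083,.079))):
    q=np.load('vise.npy');t=q[2];w=[q[0]+np.cos(t)*p[0]-np.sin(t)*p[1],q[1]+np.sin(t)*p[0]+np.cos(t)*p[1],p[2]];print(n,proj(c,w).round(0))"
```

```text
world [0.5132 0.1501 0.065 ] d [ 0.0105 -0.0084  0.092 ] turn [0.05 0.21 0.07] F [ 1.48 -0.57  0.82] t 2.1
vise pos [-0.1351 -0.0083  0.157 ] F [ 1.42 -0.73  0.82] t 2.1
gripT [260. 142.]
tabT [403. 179.]
```

View pics/w1.png

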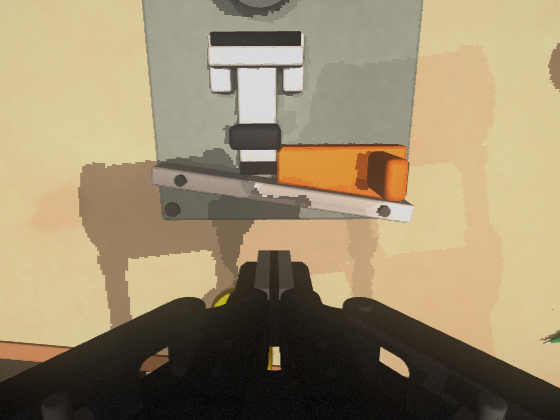

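The wrist view shows the grip at (255,136) and the tab top at (397,178), within 6 px of my prediction (260,142), (403,179). Shut fingertips are behind the grip; going down behind it.

Emit:
jog_arm(
  deltas=[0.01,-0.011,0.045,0,0,0,-1,0.01,-0.011,0.09,0,0,0,-1,0.01,-0.011,0.09,0,0,0,-1,0.01,-0.011,0.09,0,0,0,-1,0.01,-0.011,0.09,0,0,0,-1],
)

```text
time: 2.65
tool_pos: [0.5165, 0.1527, 0.0714]
tcp_rot: [-3.137, -0.161, -0.008]
wrist_force: [1.2, -0.1, -0.4]
width: 0.002
grip_force: 0.0
```

```bash
python3 -c "
from h import *
here()"
```

```text
vise pos [-0.1215  0.0023  0.0714] F [ 1.23 -0.21 -0.44] t 2.65
```

Emit:
jog_arm(
  deltas=[0.004,0,0.004,0,0,0,-1,0.008,0,0.005,0,0,0,-1,0.01,0,0.005,0,0,0,-1,0.01,0,0.005,0,0,0,-1,0.01,0,0.005,0,0,0,-1],
)

```text
time: 3.15
tool_pos: [0.5242, 0.154, 0.0634]
tcp_rot: [-3.137, -0.163, 0.0]
wrist_force: [-0.4, 0.8, 0.1]
width: -0.003
grip_force: 0.0
```

```bash
python3 -c "
from h import *
here()"
```

```text
vise pos [-0.1137  0.0027  0.0634] F [-0.27  0.81  0.06] t 3.15
```

Emit:
jog_arm(
  deltas=[0.003,0,0,0,0,0,-1,0.006,0,0,0,0,0,-1,0.009,0,0,0,0,0,-1,0.012,0,0,0,0,0,-1,0.015,0,0,0,0,0,-1,0.015,0,0,0,0,0,-1,0.015,0,0,0,0,0,-1],
)

```text
time: 3.85
tool_pos: [0.5392, 0.1555, 0.0632]
tcp_rot: [3.137, 0.163, 0.0]
wrist_force: [-0.3, -0.2, -0.6]
width: -0.0
grip_force: 0.0
```

```bash
python3 -c "
from h import *
here()"
```

```text
vise pos [-0.0986  0.0027  0.0632] F [-0.28 -0.12 -0.57] t 3.85
```

Emit:
jog_arm(
  deltas=[0.003,0,0,0,0,0,-1,0.006,0,0,0,0,0,-1,0.009,0,0,0,0,0,-1],
)

```text
time: 4.15
tool_pos: [0.5478, 0.1564, 0.0631]
tcp_rot: [-3.137, -0.163, 0.001]
wrist_force: [-2.0, -0.4, 0.2]
width: -0.002
grip_force: 0.8
```

Emit:
jog_arm(
  deltas=[0.002,0,0,0,0,0,-1,0.004,0,0,0,0,0,-1],
)

```text
time: 4.35
tool_pos: [0.5519, 0.1569, 0.0631]
tcp_rot: [-3.137, -0.163, 0.001]
wrist_force: [-0.8, -0.3, 0.1]
width: -0.002
grip_force: 0.8
```

```bash
python3 -c "
from h import *
here()
c=read_camera('wrist'); cv2.imwrite('pics/w2.png',c['color'])"
```

```text
vise pos [-0.0858  0.0027  0.0631] F [-0.78 -0.17  0.05] t 4.35
```

View pics/w2.png

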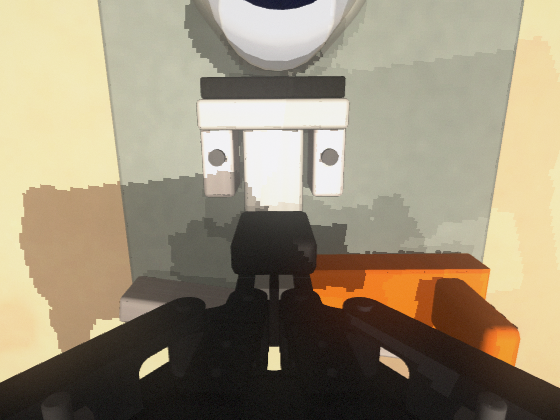

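The shut fingers touch the grip (black block at 275,240). The bar's rubber (275,87) is just short of the bottle (275,65), which is upright.

Emit:
jog_arm(
  deltas=[0.002,0,0,0,0,0,-1,0.004,0,0,0,0,0,-1],
)

```text
time: 4.6
tool_pos: [0.5555, 0.1573, 0.0631]
tcp_rot: [3.137, 0.163, -0.002]
wrist_force: [-3.3, 0.4, 2.8]
width: -0.005
grip_force: 1.9
```

Emit:
jog_arm(
  deltas=[0.001,0,0,0,0,0,-1,0.002,0,0,0,0,0,-1],
)

```text
time: 4.8
tool_pos: [0.5575, 0.1575, 0.0632]
tcp_rot: [3.137, 0.163, -0.002]
wrist_force: [-2.9, 1.0, 1.1]
width: 0.002
grip_force: 1.8
```

Emit:
jog_arm(
  deltas=[0.001,0,0,0,0,0,-1,0.002,0,0,0,0,0,-1],
)

```text
time: 5.0
tool_pos: [0.5596, 0.1577, 0.0631]
tcp_rot: [-3.137, -0.163, 0.001]
wrist_force: [-2.8, 0.5, 0.3]
width: -0.0
grip_force: 1.8
```

Emit:
jog_arm(
  deltas=[0.001,0,0,0,0,0,-1,0.002,0,0,0,0,0,-1],
)

```text
time: 5.2
tool_pos: [0.5618, 0.1579, 0.0632]
tcp_rot: [-3.137, -0.163, 0.0]
wrist_force: [-3.4, 0.2, 0.7]
width: -0.001
grip_force: 1.8
```

Emit:
jog_arm(
  deltas=[0.001,0,0,0,0,0,-1,0.002,0,0,0,0,0,-1],
)

```text
time: 5.4
tool_pos: [0.5638, 0.1581, 0.0632]
tcp_rot: [-3.137, -0.163, 0.0]
wrist_force: [-3.8, 1.7, 0.5]
width: -0.001
grip_force: 1.8
```

Emit:
jog_arm(
  deltas=[0.001,0,0,0,0,0,-1,0.002,0,0,0,0,0,-1],
)

```text
time: 5.6
tool_pos: [0.5642, 0.1582, 0.0631]
tcp_rot: [3.137, 0.163, -0.006]
wrist_force: [-10.2, -0.3, 6.2]
width: -0.001
grip_force: 5.2
```

Emit:
jog_arm(
  deltas=[0.001,0,0,0,0,0,-1],
)

```text
time: 5.7
tool_pos: [0.5643, 0.1582, 0.0631]
tcp_rot: [3.137, 0.163, -0.009]
wrist_force: [-13.5, 0.4, 9.1]
width: 0.0
grip_force: 6.7
```

Emit:
jog_arm(
  deltas=[0.001,0,0,0,0,0,-1],
)

```text
time: 5.8
tool_pos: [0.5644, 0.1582, 0.0631]
tcp_rot: [3.137, 0.163, -0.013]
wrist_force: [-16.8, 0.2, 13.2]
width: -0.003
grip_force: 8.2
```

Seated at TCP x 0.564, and I pushed about 17 N, more than intended, so I back off at once.

Emit:
jog_arm(
  deltas=[-0.003,0,0,0,0,0,-1,-0.008,0,0,0,0,0,-1,-0.02,0,0,0,0,0,-1,-0.02,0,-0.04,0,0,0,-1,-0.02,0,-0.07,0,0,0,-1,-0.02,0,-0.07,0,0,0,-1],
)

```text
time: 6.4
tool_pos: [0.5519, 0.1572, 0.139]
tcp_rot: [-3.136, -0.163, -0.018]
wrist_force: [0.5, 0.4, 0.7]
width: -0.001
grip_force: 0.0
```

```bash
python3 - <<'E'
from h import *
here(); go(-.107,-.125,.13); go(-.107,-.125,.065)
a=read_camera('wrist')['color']; b=read_camera('top')['color'][128:248,218:318]
b=cv2.resize(b,None,fx=3.5,fy=3.5,interpolation=cv2.INTER_CUBIC)
cv2.imwrite('pics/w3.png',np.hstack([cv2.resize(a,(440,330)),cv2.resize(b,(350,420))[45:375]]))
E
```

```text
vise pos [-0.0858  0.0031  0.139 ] F [0.52 0.31 0.65] t 6.4
world [0.5441 0.0276 0.13  ] d [-0.0213  0.1281  0.0086] turn [-0.07 -0.65  0.  ] F [0.48 0.36 0.65] t 6.4
world [0.5441 0.0276 0.065 ] d [-0.0221  0.1281  0.0736] turn [-0.07 -0.65  0.  ] F [0.48 0.36 0.65] t 6.4
```

View pics/w3.png

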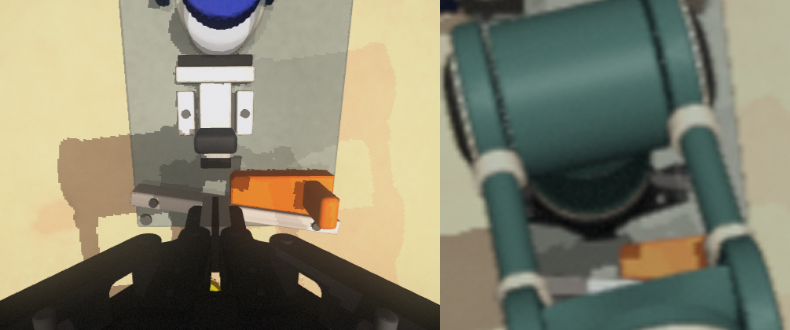

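Wrist view: bar closed onto the bottle (rubber at 215,62 touching the bottle), bottle upright, and the tab at (322,205). Next I go to the -y side of the tab.

Emit:
jog_arm(
  deltas=[-0.01,0.045,0,0,0,0,-1,-0.02,0.09,0,0,-0.5,0,-1,-0.022,0.128,0,0,-0.5,0,-1,-0.022,0.128,0.03,0,-0.5,0,-1,-0.022,0.128,0.06,0,-0.5,0,-1,-0.022,0.128,0.064,0,-0.5,0,-1,-0.022,0.128,0.064,0,-0.5,0,-1],
)

```text
time: 7.2
tool_pos: [0.5372, 0.0268, 0.0671]
tcp_rot: [3.137, 0.163, -0.022]
wrist_force: [-0.4, 0.4, 0.1]
width: -0.001
grip_force: 0.0
```

```bash
python3 - <<'E'
from h import *
here(); go(-.107,-.11,.07)
cv2.imwrite('pics/w4.png',read_camera('wrist')['color'])
E
```

```text
vise pos [-0.114  -0.1251  0.0671] F [-0.39  0.4   0.15] t 7.2
world [0.5425 0.0426 0.07  ] d [ 0.0069 -0.0151 -0.003 ] turn [-0.03  0.78  0.01] F [-0.43  0.36  0.15] t 7.2
```

View pics/w4.png

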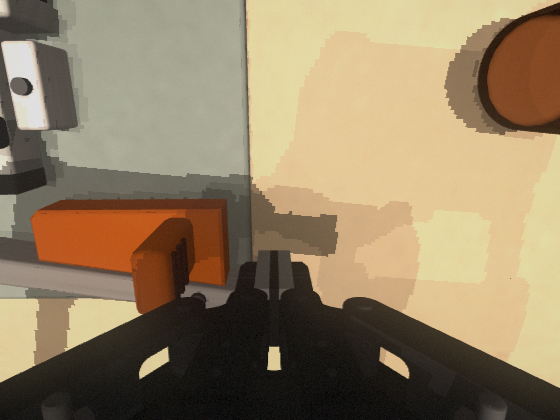

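The wrist view shows the shut fingers (275,270) just to the -y side of the orange tab (165,265), level with it.

Emit:
jog_arm(
  deltas=[0.007,-0.005,-0.003,0,0.7,0,-1,0.007,-0.01,-0.003,0,0.7,0,-1,0.007,-0.015,-0.003,0,0.7,0,-1,0.007,-0.015,-0.003,0,0.7,0,-1],
)

```text
time: 7.65
tool_pos: [0.5452, 0.0435, 0.0731]
tcp_rot: [-3.137, -0.165, -0.008]
wrist_force: [-1.0, -0.6, 0.2]
width: 0.002
grip_force: 0.0
```

Emit:
jog_arm(
  deltas=[0.001,-0.005,0,0,0,0,-1,0.0015,-0.01,0,0,0,0,-1,0.0025,-0.015,0,0,0,0,-1],
)

```text
time: 7.95
tool_pos: [0.5456, 0.0577, 0.0723]
tcp_rot: [3.137, 0.164, 0.005]
wrist_force: [-1.0, -1.9, 1.5]
width: -0.004
grip_force: 1.1
```

```bash
python3 -c "
from h import *
here()"
```

```text
vise pos [-0.1023 -0.0953  0.0723] F [-1.15 -1.81  1.53] t 7.95
```

Emit:
jog_arm(
  deltas=[0.0005,-0.003,0,0,0,0,-1,0.001,-0.006,0,0,0,0,-1,0.0015,-0.009,0,0,0,0,-1],
)

```text
time: 8.25
tool_pos: [0.5462, 0.0669, 0.0722]
tcp_rot: [3.137, 0.163, 0.005]
wrist_force: [-0.5, -2.0, 1.5]
width: 0.003
grip_force: 1.0
```

Emit:
jog_arm(
  deltas=[0.0003,-0.002,0,0,0,0,-1],
)

```text
time: 8.35
tool_pos: [0.5463, 0.069, 0.0722]
tcp_rot: [-3.137, -0.163, -0.005]
wrist_force: [-0.7, -2.0, 1.9]
width: 0.002
grip_force: 1.0
```

Emit:
jog_arm(
  deltas=[0.0003,-0.002,0,0,0,0,-1],
)

```text
time: 8.45
tool_pos: [0.5464, 0.0709, 0.0722]
tcp_rot: [-3.137, -0.163, -0.005]
wrist_force: [-1.5, -2.0, 1.0]
width: 0.001
grip_force: 1.0
```

Emit:
jog_arm(
  deltas=[0.0004,-0.0025,0,0,0,0,-1,0.0008,-0.005,0,0,0,0,-1],
)

```text
time: 8.65
tool_pos: [0.5466, 0.076, 0.0722]
tcp_rot: [-3.137, -0.163, -0.005]
wrist_force: [-0.8, -2.3, 2.0]
width: -0.001
grip_force: 1.0
```

Emit:
jog_arm(
  deltas=[0.0004,-0.0025,0,0,0,0,-1,0.0008,-0.005,0,0,0,0,-1],
)

```text
time: 8.85
tool_pos: [0.5469, 0.0811, 0.0722]
tcp_rot: [-3.137, -0.163, -0.005]
wrist_force: [-1.0, -2.3, 1.0]
width: 0.005
grip_force: 1.0
```

Emit:
jog_arm(
  deltas=[0.0004,-0.0025,0,0,0,0,-1,0.0008,-0.005,0,0,0,0,-1],
)

```text
time: 9.05
tool_pos: [0.5471, 0.0862, 0.0722]
tcp_rot: [-3.137, -0.163, -0.005]
wrist_force: [-1.8, -2.2, 1.0]
width: 0.001
grip_force: 1.0
```

Emit:
jog_arm(
  deltas=[0.0004,-0.0025,0,0,0,0,-1,0.0008,-0.005,0,0,0,0,-1],
)

```text
time: 9.25
tool_pos: [0.5474, 0.0912, 0.0722]
tcp_rot: [-3.137, -0.163, -0.005]
wrist_force: [-0.5, -1.9, 1.9]
width: 0.001
grip_force: 1.0
```

Emit:
jog_arm(
  deltas=[0.0004,-0.0025,0,0,0,0,-1,0.0008,-0.005,0,0,0,0,-1],
)

```text
time: 9.45
tool_pos: [0.5477, 0.0963, 0.0721]
tcp_rot: [-3.137, -0.163, -0.005]
wrist_force: [-0.8, -2.3, 1.8]
width: 0.004
grip_force: 1.0
```

Emit:
jog_arm(
  deltas=[0.0004,-0.0025,0,0,0,0,-1,0.0008,-0.005,0,0,0,0,-1],
)

```text
time: 9.65
tool_pos: [0.548, 0.1013, 0.0721]
tcp_rot: [-3.137, -0.163, -0.005]
wrist_force: [-1.9, -1.6, 1.1]
width: -0.002
grip_force: 0.9
```

Emit:
jog_arm(
  deltas=[0.0004,-0.0025,0,0,0,0,-1,0.0008,-0.005,0,0,0,0,-1],
)

```text
time: 9.85
tool_pos: [0.5481, 0.1059, 0.0722]
tcp_rot: [3.136, 0.164, 0.004]
wrist_force: [-1.6, -6.6, 2.5]
width: 0.001
grip_force: 3.7
```

Jam begins, so I use 1 mm steps from here.

Emit:
jog_arm(
  deltas=[0.0001,-0.001,0,0,0,0,-1,0.0001,-0.001,0,0,0,0,-1],
)

```text
time: 10.05
tool_pos: [0.5481, 0.1062, 0.0722]
tcp_rot: [3.135, 0.164, 0.004]
wrist_force: [-2.0, -7.0, 1.5]
width: 0.001
grip_force: 3.3
```

Emit:
jog_arm(
  deltas=[0.0001,-0.001,0,0,0,0,-1,0.0001,-0.001,0,0,0,0,-1],
)

```text
time: 10.25
tool_pos: [0.5481, 0.1066, 0.0722]
tcp_rot: [3.135, 0.165, 0.004]
wrist_force: [-2.3, -8.5, 2.2]
width: 0.001
grip_force: 4.3
```

Emit:
jog_arm(
  deltas=[0.0001,-0.001,0,0,0,0,-1,0.0001,-0.001,0,0,0,0,-1],
)

```text
time: 10.45
tool_pos: [0.548, 0.1071, 0.0722]
tcp_rot: [3.134, 0.165, 0.004]
wrist_force: [-2.9, -10.1, 3.1]
width: 0.001
grip_force: 5.3
```

Emit:
jog_arm(
  deltas=[0,-0.001,0,0,0,0,-1,0,-0.0015,0,0,0,0,-1,0,-0.0015,0,0,0,0,-1],
)

```text
time: 10.75
tool_pos: [0.548, 0.1077, 0.0723]
tcp_rot: [3.132, 0.165, 0.004]
wrist_force: [-1.1, -13.4, 4.5]
width: 0.002
grip_force: 6.8
```

```bash
python3 -c "
from h import *
here()"
```

```text
vise pos [-0.0947 -0.0457  0.0723] F [ -2.52 -13.23   4.54] t 10.75
```

The push reached about 12.5–13 N, so I let go, back off and rise away.

Emit:
jog_arm(
  deltas=[0,0.004,0,0,0,0,-1,-0.002,0.012,0,0,0,0,-1,-0.003,0.025,0,0,0,0,-1,-0.003,0.03,-0.04,0,0,0,-1,-0.003,0.04,-0.09,0,0,0,-1,-0.02,0.08,-0.12,0,0,0,-1,-0.03,0.12,-0.14,0,0,0,-1,-0.05,0.17,-0.15,0,0,0,-1],
)

```text
time: 11.55
tool_pos: [0.5188, -0.0606, 0.225]
tcp_rot: [3.136, 0.166, 0.017]
wrist_force: [1.3, -0.8, 1.0]
width: 0.0
grip_force: 0.0
```

Emit:
jog_arm(
  deltas=[-0.02,0.05,0,0,0,0,-1,-0.04,0.1,0,0,0,0,-1,-0.06,0.15,0,0,0,0,-1,-0.06,0.15,0,0,0,0,-1,-0.06,0.15,0,0,0,0,-1],
)

```text
time: 12.05
tool_pos: [0.4721, -0.2164, 0.2211]
tcp_rot: [-3.137, -0.157, -0.006]
wrist_force: [0.2, 0.7, 0.4]
width: 0.002
grip_force: 0.0
```

```bash
python3 - <<'E'
from h import *
here()
b=read_camera('top')['color'][128:248,218:318]
s=read_camera('scene')['color'][170:270,200:330]
b=cv2.resize(b,(375,450),interpolation=cv2.INTER_CUBIC); s=cv2.resize(s,(420,323),interpolation=cv2.INTER_CUBIC)
cv2.imwrite('pics/f.png',np.hstack([b,np.vstack([s,np.zeros((127,420,3),np.uint8)])]))
E
```

```text
vise pos [-0.2038 -0.3603  0.2211] F [0.24 0.69 0.44] t 12.05
```

View pics/f.png

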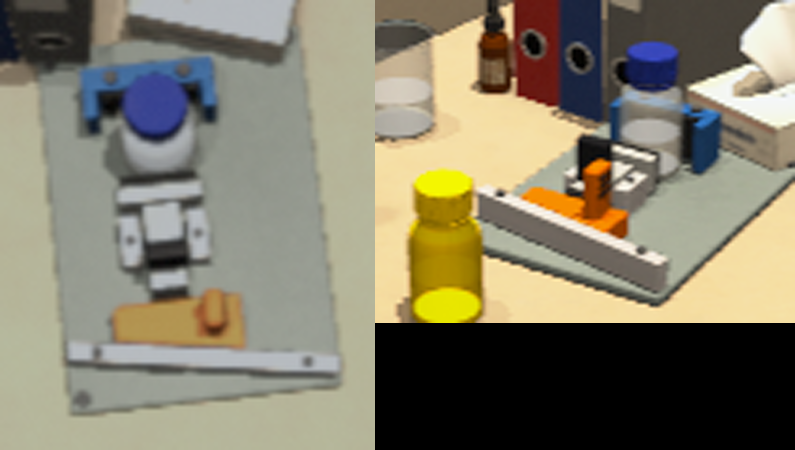

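The bottle stands upright against the blue jaw (cap at 155,105), and the bar face is on it. The wedge sits behind the bar's tail with its tab at (213,312), and the arm is clear. Handing in.

```bash
python3 -c "
from h import *
print(finish_job())"
```

```text
the job is handed in; nothing more can be done
None
```

The bottle is clamped upright against the back jaw, the wedge was jammed with a push of about 13 N, the arm is clear, and the job was handed in at about 12 s; while seating the bottle, the bar push briefly reached about 17 N, harder than the gentle press you asked for.

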